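Find the scrap compartment that still has room

ROBOT

A 7-joint arm with a two-finger parallel gripper is mounted at the origin on the work surface. World frame = base frame: x ahead of the robot, y to its left, z up, the work surface at z = 0. Lengths are in m, angles in rad, forces in N, time in s.
With the tool pointing down it reaches from about 0.4 to 0.85 m from the base axis. Payload 6.9 kg.
Tool frame: the origin (TCP) lies midway between the tips of the shut fingers; the grasp point (between the pads) lies 19 mm behind it (env.tcp_to_grasp is the z of the grasp point in the tool frame, in m); z points along the fingers, y is the line along which they close (so a half turn about z gives the same grasp; the last joint's range is limited). The gripper opens to 85 mm and grips with 20 to 120 N. Pads are 22 mm wide; open, the fingers measure 114 mm over their backs; the gripper's body (76 mm by 85 mm) begins 54 mm behind the grasp point. The pads swing forward as they close: fully open they stand 13 mm farther back than shut.
Start: joints at [1.44, 0.507, -0.238, 1.5, 0.126, 1.149, -0.155], TCP at [0.147, -0.608, 0.231] pointing down, gripper open.
Joint ranges: [-3.08, 3.08], [-0.24, 2.05], [-1.43, 1.35], [0, 2.5], [-1.52, 4.66], [0.17, 1.96], [-2.89, 2.89]. Speed limits (rad/s): [2.39, 2.39, 3.14, 3.14, 3.14, 3.14, 3.14].

INTERFACE

Orientations are given as a unit quaternion [x, y, z, w].
In Python, from workcell import readout, optics, workorder, env gives the robot as it stands.
- The arm moves only by the shell command python3 -m handwheel 'ROWS' [FORCE]. ROWS is a JSON object of lists of equal length, an entry for each row: "angular": the turn, a rotation vector about the tool's x, y, z in rad, a list of three; "linear": the shift along the tool's x, y, z in m, a list of three; "fingers": the gripper's target within -1 to 1 (fully open at 1, half-way at 0, shut at -1). In form: {"angular": [[rx, ry, rz], ...], "linear": [[tx, ty, tz], ...], "fingers": [fingers, ...]}. A call has exactly 8 rows; each row shifts and turns the commanded pose from where the row before left it, along the tool's axes as they then stand; what a row does not reach is not made up. A row lasts 1/10 s, in which the tool goes at most 50 mm and 8.59 degrees, less where a joint would pass 70% of its speed; a pose out of reach is approached as far as the arm can. A call is refused whole if a number of a shift passes 0.05 or a number of a turn 0.15, either way. A call with a gripper value outside its range is refused whole. The fingers move at their own pace and stop on an object; FORCE is the grip in N (left out, the last holds). Time passes only in rows, so rows that do not move let the fingers close, or fill a call up. It gives the time, the measured TCP pose, the force, the opening and the grip force at its end, in the units of the state.
- readout.get_obs(): the state, without advancing time (a new reading comes with each control period).
- optics.capture(name): name is "scene" or "top" or "wrist"; returns a dict with "color" (480x640x3 uint8, blue, green, red), "camera_matrix" (3x3 intrinsics, pixels), "dist_coeffs" ([k1, k2, p1, p2, k3] as OpenCV has them; the pictures are not rectified), "rvec" (rotation vector, rad) and "tvec" (3), from world to camera coordinates, as OpenCV has them. Camera axes: x right, y down, z forward; pixel columns grow to the right and rows downward; lengths in m; the calibration is good to about 2 mm. A picture is of the moment at which its call begins. There is no depth.
- workorder.finish_job(): hands the job in; it is judged then, once.
The state is a dict: "time_s": time; "joints": joint angles; "qd": joint speeds; "tau": joint torques, N m; "position": TCP position; "tool_rot": TCP orientation; "wrist_force": force on the tool from outside, world axes, zero at the start; "wrist_torque": the same for the moment, N m; "gripper_width": opening from 0.0 (shut) to 1.0 (fully open); "finger_force": force on a finger pad.
Only numpy, scipy, OpenCV 4.12 (cv2) and the standard library are available. Lean on these libraries where they do the work, as an engineer would, in place of code of your own. Each camera call takes 0.05 s, during which the arm holds its last target. There are 200 camera calls.

TASK

This offcut box has four identical tip-flaps: three compartments are packed to the top so that their flaps cannot move, and one is empty. Press gently (touch down slowly) with closed fingertips near an end of each flap in turn until you find the one that rocks, push that end down until the flap stands wide open, nearly to its stop, and leave it so. Only push from above: do not grip, hook or lift a flap, do not force a stuck one, and leave the canisters, the socket and the wrench where they are.

Things in the scene. Friction and masses are not known exactly. Their poses are not given: they have to be found in the camera images.
- box: red painted steel offcut box, fixed to the bench, 218 mm deep (x), 482 wide (y), 115 high. Origin at bench height under the middle of the flap row; z up, y along the row, -x side faces the robot. Beside the flaps, level with their tops: wall strip of 16 mm on the -x side, ledge of 66 mm on the +x side, strips of 18 mm between flaps. An empty compartment is open to more than 85 mm below the top.
- flap_1_seat (a point): fixed point of the box at the middle of the closed top face of flap 1, 115 mm above the bench; axes as the box. Flaps count from the box's +y end, 116 mm apart. A flap is an aluminium plate 132 mm (box x) by 94 mm (box y), 6 mm thick, in an opening 136 by 98 mm, level with the box top, on an axle across its middle (along box y, shown by a dark line and bolt heads beside it).
- flap_1 (a joint): tilt of the flap about its middle axle, rad: 0 closed, positive with its -x end (robot side) down, negative with its +x end down; stops at 0.9 either way. Over a packed compartment it stays within 0.05, solid to press. Over the empty one it is balanced, moves against light friction (about 3 N pressed 45 mm from the axle) and stays at any tilt it is left at.
- flap_2_seat (a point): fixed point of the box at the middle of the closed top face of flap 2, 115 mm above the bench; axes as the box. Flaps count from the box's +y end, 116 mm apart. A flap is an aluminium plate 132 mm (box x) by 94 mm (box y), 6 mm thick, in an opening 136 by 98 mm, level with the box top, on an axle across its middle (along box y, shown by a dark line and bolt heads beside it).
- flap_2 (a joint): tilt of the flap about its middle axle, rad: 0 closed, positive with its -x end (robot side) down, negative with its +x end down; stops at 0.9 either way. Over a packed compartment it stays within 0.05, solid to press. Over the empty one it is balanced, moves against light friction (about 3 N pressed 45 mm from the axle) and stays at any tilt it is left at.
- flap_3_seat (a point): fixed point of the box at the middle of the closed top face of flap 3, 115 mm above the bench; axes as the box. Flaps count from the box's +y end, 116 mm apart. A flap is an aluminium plate 132 mm (box x) by 94 mm (box y), 6 mm thick, in an opening 136 by 98 mm, level with the box top, on an axle across its middle (along box y, shown by a dark line and bolt heads beside it).
- flap_3 (a joint): tilt of the flap about its middle axle, rad: 0 closed, positive with its -x end (robot side) down, negative with its +x end down; stops at 0.9 either way. Over a packed compartment it stays within 0.05, solid to press. Over the empty one it is balanced, moves against light friction (about 3 N pressed 45 mm from the axle) and stays at any tilt it is left at.
- flap_4_seat (a point): fixed point of the box at the middle of the closed top face of flap 4, 115 mm above the bench; axes as the box. Flaps count from the box's +y end, 116 mm apart. A flap is an aluminium plate 132 mm (box x) by 94 mm (box y), 6 mm thick, in an opening 136 by 98 mm, level with the box top, on an axle across its middle (along box y, shown by a dark line and bolt heads beside it).
- flap_4 (a joint): tilt of the flap about its middle axle, rad: 0 closed, positive with its -x end (robot side) down, negative with its +x end down; stops at 0.9 either way. Over a packed compartment it stays within 0.05, solid to press. Over the empty one it is balanced, moves against light friction (about 3 N pressed 45 mm from the axle) and stays at any tilt it is left at.
- canister_a: plain aluminium canister with a narrow neck standing upright on the bench, 64 mm diameter, 115 mm high; origin at the centre of its underside; a bystander, leave it alone (beyond the box's +y end)
- canister_b: plain aluminium canister with a narrow neck standing upright on the bench, 64 mm diameter, 115 mm high; origin at the centre of its underside; a bystander, leave it alone (beyond the box's -y end)
- socket: steel wrench socket standing upright on the ledge on the +x side of the flaps, 30 mm diameter, 38 mm high; origin at the centre of its underside; a bystander
- wrench: steel wrench lying on the bench beyond the box's -y end, past the canister; origin on its underside; a bystander

How it is judged:
By the outcome, as a careful person would: the job done as asked, in the order asked, and still so for the second after the job is handed in, with the robot touching nothing.
It also fails if it takes over 48 s, if anything falls off the work surface, if the arm or the gripper's body presses on something with over 40 N, if the wrist force passes 120 N, or if a joint passes its speed limit or range.

## Working session

There is one attempt and no reset: what is moved stays moved. The work goes in short steps, Python scripts to look and compute and a shell command to move; the robot and the scene stay as the last step left them, time stands still between calls to the robot, and variables do not carry over. Pictures are saved under pics/ and viewed, at most 10 in all, crops included, and the job is handed in when it is done.

```bash
mkdir -p pics
python3 - <<'E'
from workcell import readout, optics, env
import cv2,numpy as np,pickle
o=readout.get_obs();print({k:np.round(v,3) for k,v in o.items()})
d={}
for n in("top","scene"):
    d[n]=optics.capture(n);cv2.imwrite(f"pics/{n}0.png",d[n]["color"])
    R=cv2.Rodrigues(d[n]["rvec"])[0];print(n,-R.T@np.ravel(d[n]["tvec"]))
pickle.dump(d,open("cap.pkl","wb"))
E
```

```text
{'time_s': np.float64(0.0), 'joints': array([ 1.44 ,  0.508, -0.238,  1.501,  0.126,  1.149, -0.155]), 'qd': array([-0.001,  0.003,  0.002,  0.   , -0.001,  0.001, -0.   ]), 'tau': array([-0.0000e+00, -6.2059e+01, -2.1860e+00, -2.4965e+01,  1.3000e-02,
        1.2000e-02, -0.0000e+00]), 'position': array([ 0.146, -0.607,  0.23 ]), 'tool_rot': array([ 0.993,  0.118, -0.   , -0.001]), 'wrist_force': array([ 0.512, -0.149, -0.384]), 'wrist_torque': array([ 0.036,  0.02 , -0.016]), 'finger_force': np.float64(0.0), 'gripper_width': np.float64(1.002)}
top [ 0.34049077 -0.05743496  1.33126469]
scene [1.33472017 0.43870336 0.81171772]
```

View pics/top0.png

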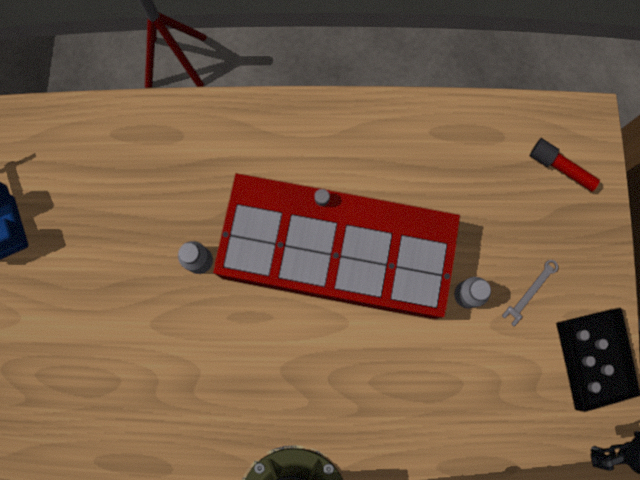

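View pics/scene0.png

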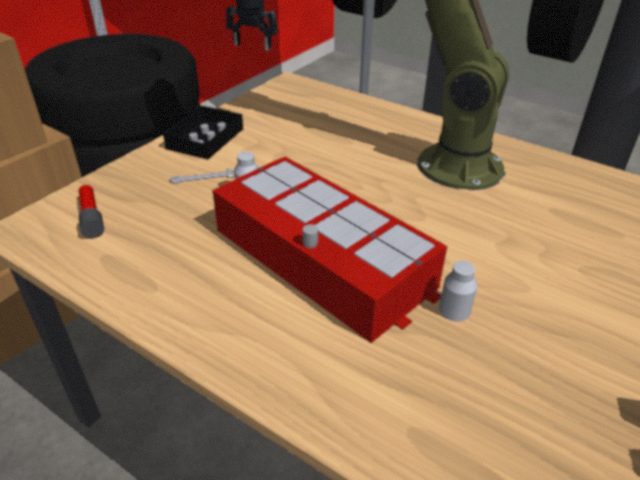

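The top view shows the flap row from (252,240) for flap 1 to (420,271) for flap 4. The canisters are at (193,256) and (474,292), and the socket is at (322,198). The gripper is off to the lower right. Next I'll measure the flap centres.

```bash
cat > h.py <<'E'
import cv2,numpy as np
def ray(c,px,z):
    R=cv2.Rodrigues(c["rvec"])[0];t=np.ravel(c["tvec"]);C=-R.T@t
    u=cv2.undistortPoints(np.float64(px).reshape(-1,1,2),c["camera_matrix"],c["dist_coeffs"])[:,0]
    d=np.c_[u,np.ones(len(u))]@R
    return C+d*((z-C[2])/d[:,2])[:,None]
E
python3 - <<'E'
import pickle,cv2,numpy as np
from h import ray
d=pickle.load(open("cap.pkl","rb"))
for n in d:
    c=d[n];im=c["color"];hsv=cv2.cvtColor(im,cv2.COLOR_BGR2HSV)
    m=((hsv[...,1]<70)&(hsv[...,2]>90)).astype(np.uint8)
    m=cv2.morphologyEx(m,cv2.MORPH_CLOSE,np.ones((5,5)))
    m=cv2.morphologyEx(m,cv2.MORPH_OPEN,np.ones((5,5)))
    P=[]
    for k in cv2.findContours(m,cv2.RETR_EXTERNAL,cv2.CHAIN_APPROX_NONE)[0]:
        a=cv2.contourArea(k)
        if a<800: continue
        w=ray(c,k[:,0],0.115)[:,:2].astype(np.float32)
        r=cv2.minAreaRect(w)
        print(n,a,np.round(r[0],4),np.round(r[1],3),round(r[2],1),cv2.minAreaRect(k)[0])
E
```

```text
top 2792.5 [ 0.4912 -0.2561] [0.094 0.132] 79.3 (418.41888427734375, 270.9864807128906)
top 2838.0 [ 0.5123 -0.1424] [0.094 0.133] 79.2 (362.99053955078125, 260.71697998046875)
top 2834.5 [ 0.5337 -0.0292] [0.095 0.133] 79.3 (307.46661376953125, 250.17445373535156)
top 2782.0 [0.5552 0.0847] [0.095 0.133] 79.2 (252.39402770996094, 239.61737060546875)
top 1872.0 [ 0.9614 -0.7489] [0.166 0.145] 58.0 (619.3294677734375, 70.00608825683594)
top 908.5 [1.0069 0.1366] [0.129 0.069] 88.7 (236.0, 41.5)
scene 7326.5 [ 1.2092 -0.116 ] [0.299 0.101] 90.0 (66.49998474121094, 425.4999694824219)
scene 1518.5 [0.5855 0.2345] [0.165 0.059] 13.2 (460.5, 291.0)
scene 2079.5 [0.5546 0.0864] [0.105 0.135] 79.2 (394.7499694824219, 250.24998474121094)
scene 1997.5 [ 0.5549 -0.0359] [0.107 0.187] 73.4 (344.23529052734375, 227.17523193359375)
scene 3656.5 [ 0.5104 -0.2794] [0.199 0.395] 9.4 (259.5093688964844, 181.1258087158203)
scene 10414.5 [-0.7537 -0.1045] [1.535 0.547] 7.4 (549.0, 76.5)
scene 10264.0 [-0.3538 -0.618 ] [1.194 0.608] 23.1 (317.5833435058594, 53.50285339355469)
```

```bash
python3 -m handwheel '{"angular":[[0,0,0.14],[0,0,0.14],[0,0,0.14],[0,0,0],[0,0,0],[0,0,0],[0,0,0],[0,0,0]],"linear":[[0,0,0],[0,0,0],[0,0,0],[0.022,-0.04,0],[0.022,-0.04,0],[0.022,-0.04,0],[0.022,-0.04,0],[0.022,-0.04,0]],"fingers":[-1,-1,-1,-1,-1,-1,-1,-1]}'
cat > st.py <<'E'
# box-frame offset of TCP from each flap seat (x toward +x box, y box), for flap n; yaw error
import sys,numpy as np
from workcell import readout
from scipy.spatial.transform import Rotation as R
S={4:(.4912,-.2561),3:(.5123,-.1424),2:(.5337,-.0292),1:(.5552,.0847)}
o=readout.get_obs();p=o["position"];T=R.from_quat(o["tool_rot"]).as_matrix()
bx=np.array([.9829,-.1845,0]);by=np.array([.1845,.9829,0])
n=int(sys.argv[1]);g=np.array([*S[n],.115])-.045*bx-p
print("t",round(o["time_s"],2),"in box x,y,z to press point:",np.round([g@bx,g@by,g[2]],4),"tool axes:",np.round(T.T@g,4),"yaw err",round(np.arctan2(T[:,0]@by,T[:,0]@bx),4),"tz",np.round(T[:,2],3),"F",np.round(o["wrist_force"],1))
E
python3 st.py 4
```

```text
time_s: 0.9
position: [0.2919, -0.4292, 0.2311]
tool_rot: [0.996, -0.092, -0.0, -0.0]
wrist_force: [1.5, -0.4, -0.7]
gripper_width: -0.003
finger_force: 0.0
t 0.9 in box x,y,z to press point: [ 0.1189  0.2069 -0.1161] tool axes: [ 0.1194 -0.2066  0.1161] yaw err 0.0022 tz [-0.  0. -1.] F [ 1.5 -0.4 -0.7]
```

```bash
python3 -m handwheel '{"angular":[[0,0,0],[0,0,0],[0,0,0],[0,0,0],[0,0,0],[0,0,0],[0,0,0],[0,0,0]],"linear":[[0.02,-0.0345,0],[0.02,-0.0345,0],[0.02,-0.0345,0],[0.02,-0.0345,0],[0.02,-0.0345,0],[0.02,-0.0345,0],[0,0,0.04],[0,0,0.04]],"fingers":[-1,-1,-1,-1,-1,-1,-1,-1]}'
python3 st.py 4
python3 - <<'E'
from workcell import optics
import cv2
cv2.imwrite("pics/w1.png",optics.capture("wrist")["color"])
E
```

```text
time_s: 1.7
position: [0.4486, -0.2481, 0.1511]
tool_rot: [0.996, -0.09, 0.002, 0.0]
wrist_force: [-0.0, 0.2, -0.5]
gripper_width: 0.002
finger_force: 0.0
t 1.7 in box x,y,z to press point: [-0.0016 -0.     -0.0361] tool axes: [-0.0018 -0.      0.0361] yaw err 0.0055 tz [ 0.003 -0.001 -1.   ] F [-0.   0.2 -0.5]
```

View pics/w1.png

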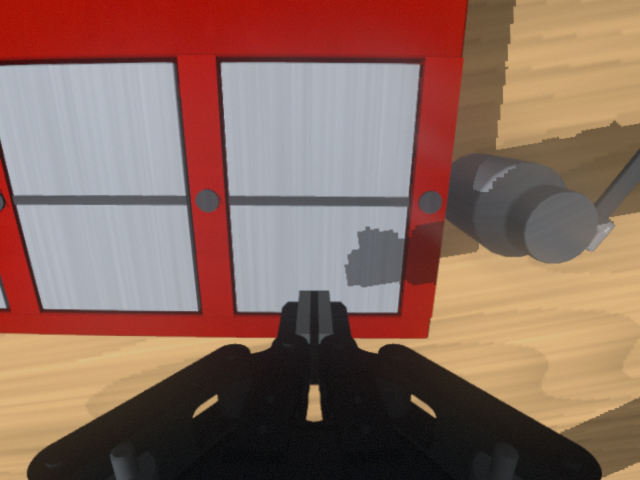

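The wrist view shows flap 4 spanning columns 220–420. The closed tips are at (315,295), over its robot-side end and centred as intended. I'll descend to just above it and then creep down.

```bash
python3 -m handwheel '{"angular":[[0,0,0],[0,0,0],[0,0,0],[0,0,0],[0,0,0],[0,0,0],[0,0,0],[0,0,0]],"linear":[[0,0,0.01],[0,0,0.01],[0,0,0.006],[0,0,0.003],[0,0,0.001],[0,0,0.001],[0,0,0.001],[0,0,0.001]],"fingers":[-1,-1,-1,-1,-1,-1,-1,-1]}'
python3 st.py 4; python3 -m handwheel '{"angular":[[0,0,0],[0,0,0],[0,0,0],[0,0,0],[0,0,0],[0,0,0],[0,0,0],[0,0,0]],"linear":[[0,0,0.0005],[0,0,0.0005],[0,0,0.0005],[0,0,0.0005],[0,0,0.0005],[0,0,0.0005],[0,0,0],[0,0,0]],"fingers":[-1,-1,-1,-1,-1,-1,-1,-1]}'
```

```text
time_s: 2.55
position: [0.447, -0.2494, 0.1185]
tool_rot: [0.996, -0.092, 0.0, 0.0]
wrist_force: [-0.4, 0.3, -0.3]
gripper_width: -0.004
finger_force: 0.0
t 2.55 in box x,y,z to press point: [-0.0003  0.0015 -0.0035] tool axes: [-0.0003 -0.0015  0.0035] yaw err 0.0022 tz [ 0. -0. -1.] F [-0.4  0.3 -0.3]
time_s: 3.35
position: [0.4469, -0.2493, 0.1153]
tool_rot: [0.996, -0.092, -0.0, -0.0]
wrist_force: [0.8, -0.3, -0.0]
gripper_width: 0.002
finger_force: 0.0
```

```bash
python3 -m handwheel '{"angular":[[0,0,0],[0,0,0],[0,0,0],[0,0,0],[0,0,0],[0,0,0],[0,0,0],[0,0,0]],"linear":[[0,0,0.0005],[0,0,0.0005],[0,0,0.0005],[0,0,0.0005],[0,0,0],[0,0,0],[0,0,0],[0,0,0]],"fingers":[-1,-1,-1,-1,-1,-1,-1,-1]}'
```

```text
time_s: 4.15
position: [0.447, -0.2493, 0.1148]
tool_rot: [0.996, -0.092, 0.0, 0.0]
wrist_force: [-5.0, 2.4, 17.3]
gripper_width: 0.001
finger_force: 8.4
```

Flap 4 takes 17 N with no travel, where a free flap would move at about 3 N, so it is solid. Lift and go to flap 3.

```bash
python3 -m handwheel '{"angular":[[0,0,0],[0,0,0],[0,0,0],[0,0,0],[0,0,0],[0,0,0],[0,0,0],[0,0,0]],"linear":[[0,0,-0.008],[0,0,-0.008],[0,-0.039,0],[0,-0.039,0],[0,-0.039,0],[0,0,0.006],[0,0,0.004],[0,0,0.001]],"fingers":[-1,-1,-1,-1,-1,-1,-1,-1]}'
python3 st.py 3; python3 -m handwheel '{"angular":[[0,0,0],[0,0,0],[0,0,0],[0,0,0],[0,0,0],[0,0,0],[0,0,0],[0,0,0]],"linear":[[0,0,0.0006],[0,0,0.0006],[0,0,0.0006],[0,0,0.0006],[0,0,0.0006],[0,0,0.0006],[0,0,0.0006],[0,0,0.0006]],"fingers":[-1,-1,-1,-1,-1,-1,-1,-1]}'
```

```text
time_s: 4.95
position: [0.4677, -0.1353, 0.1179]
tool_rot: [0.996, -0.092, -0.0, 0.0]
wrist_force: [-0.1, 0.2, -0.0]
gripper_width: 0.0
finger_force: 0.0
t 4.95 in box x,y,z to press point: [ 0.0001  0.0012 -0.0029] tool axes: [ 0.0001 -0.0012  0.0029] yaw err 0.0012 tz [-0.001 -0.    -1.   ] F [-0.1  0.2 -0. ]
time_s: 5.75
position: [0.4682, -0.1344, 0.1147]
tool_rot: [0.996, -0.092, 0.0, 0.0]
wrist_force: [-6.7, 1.2, 22.5]
gripper_width: -0.0
finger_force: 11.3
```

Flap 3 takes 22 N at z 0.1147, so it is solid too. On to flap 2, stopping slightly less deep.

```bash
python3 -m handwheel '{"angular":[[0,0,0],[0,0,0],[0,0,0],[0,0,0],[0,0,0],[0,0,0],[0,0,0],[0,0,0]],"linear":[[0,0,-0.008],[0,0,-0.008],[0,-0.039,0],[0,-0.039,0],[0,-0.038,0],[0,0,0.006],[0,0,0.004],[0,0,0.001]],"fingers":[-1,-1,-1,-1,-1,-1,-1,-1]}'
python3 st.py 2; python3 -m handwheel '{"angular":[[0,0,0],[0,0,0],[0,0,0],[0,0,0],[0,0,0],[0,0,0],[0,0,0],[0,0,0]],"linear":[[0,0,0.0006],[0,0,0.0006],[0,0,0.0006],[0,0,0.0006],[0,0,0.0006],[0,0,0.0006],[0,0,0.0004],[0,0,0]],"fingers":[-1,-1,-1,-1,-1,-1,-1,-1]}'
```

```text
time_s: 6.55
position: [0.4888, -0.0213, 0.118]
tool_rot: [0.996, -0.092, -0.001, 0.0]
wrist_force: [-0.6, 0.5, 0.1]
gripper_width: -0.001
finger_force: 0.0
t 6.55 in box x,y,z to press point: [ 0.0006  0.0005 -0.003 ] tool axes: [ 0.0006 -0.0005  0.003 ] yaw err 0.0013 tz [-0.001 -0.001 -1.   ] F [-0.6  0.5  0.1]
time_s: 7.35
position: [0.4893, -0.0203, 0.1146]
tool_rot: [0.996, -0.092, 0.0, 0.0]
wrist_force: [-1.1, -0.3, 2.5]
gripper_width: 0.0
finger_force: 1.2
```

```bash
python3 -m handwheel '{"angular":[[0,0,0],[0,0,0],[0,0,0],[0,0,0],[0,0,0],[0,0,0],[0,0,0],[0,0,0]],"linear":[[0,0,0.0005],[0,0,0.0005],[0,0,0.0005],[0,0,0],[0,0,0],[0,0,0],[0,0,0],[0,0,0]],"fingers":[-1,-1,-1,-1,-1,-1,-1,-1]}'
```

```text
time_s: 8.15
position: [0.4893, -0.0202, 0.113]
tool_rot: [0.996, -0.092, -0.0, 0.0]
wrist_force: [-0.5, -0.6, 2.5]
gripper_width: 0.001
finger_force: 1.1
```

```bash
python3 - <<'E'
from workcell import optics,readout
import cv2,numpy as np
from scipy.spatial.transform import Rotation as R
c=optics.capture("wrist");o=readout.get_obs()
Rc=cv2.Rodrigues(c["rvec"])[0];C=-Rc.T@np.ravel(c["tvec"])
T=R.from_quat(o["tool_rot"]).as_matrix()
print("cam in tool",T.T@(C-o["position"]),"axis",T.T@Rc[2])
E
python3 -m handwheel '{"angular":[[0,0,0],[0,0,0],[0,0,0],[0,0,0],[0,0,0],[0,0,0],[0,0,0],[0,0,0]],"linear":[[0,0,0.001],[0,0,0.001],[0,0,0.001],[0,0,0.001],[0,0,0.001],[0,0,0.001],[0,0,0.001],[0,0,0.001]],"fingers":[-1,-1,-1,-1,-1,-1,-1,-1]}'
```

```text
cam in tool [ 0.0797282  -0.00035944 -0.1425091 ] axis [-0.31349418  0.00192979  0.94958816]
time_s: 9.0
position: [0.4898, -0.0203, 0.105]
tool_rot: [0.996, -0.092, 0.0, -0.0]
wrist_force: [0.3, -2.1, 4.3]
gripper_width: -0.001
finger_force: 1.6
```

It rocks: flap 2 went down about 10 mm at 2–4 N. The wrist camera will clear the raised end by about 50 mm. I'll continue the push.

```bash
python3 -m handwheel '{"angular":[[0,0,0],[0,0,0],[0,0,0],[0,0,0],[0,0,0],[0,0,0],[0,0,0],[0,0,0]],"linear":[[0,0,0.002],[0,0,0.002],[0,0,0.002],[0,0,0.002],[0,0,0.002],[0,0,0.002],[0,0,0.002],[0,0,0.001]],"fingers":[-1,-1,-1,-1,-1,-1,-1,-1]}'
python3 -m handwheel '{"angular":[[0,0,0],[0,0,0],[0,0,0],[0,0,0],[0,0,0],[0,0,0],[0,0,0],[0,0,0]],"linear":[[0,0,0.001],[0,0,0.001],[0,0,0.001],[0,0,0.001],[0,0,0.001],[0,0,0.001],[0,0,0.001],[0,0,0]],"fingers":[-1,-1,-1,-1,-1,-1,-1,-1]}'
python3 st.py 2
python3 - <<'E'
from workcell import optics
import cv2
cv2.imwrite("pics/s2.png",cv2.resize(optics.capture("scene")["color"][120:360,220:540],(800,600)))
E
```

```text
time_s: 9.8
position: [0.4891, -0.0201, 0.0897]
tool_rot: [0.996, -0.091, -0.0, -0.0]
wrist_force: [1.2, -1.0, 3.0]
gripper_width: 0.005
finger_force: 1.3
time_s: 10.6
position: [0.4891, -0.0202, 0.0827]
tool_rot: [0.996, -0.091, -0.0, 0.0]
wrist_force: [-0.4, 0.3, 0.9]
gripper_width: 0.001
finger_force: 0.2
t 10.6 in box x,y,z to press point: [ 0.0005 -0.0006  0.0323] tool axes: [ 0.0005  0.0006 -0.0323] yaw err 0.0024 tz [-0.001  0.    -1.   ] F [-0.4  0.3  0.9]
```

View pics/s2.png

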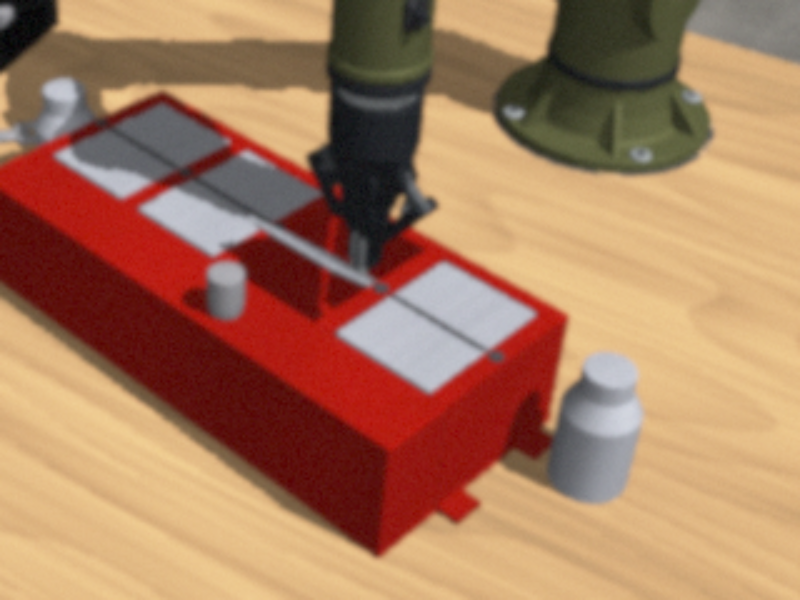

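The crop shows flap 2 tilted steeply, seen nearly edge-on from about (265,230) to (380,285). The fingertips are inside the opening, clear of the walls, and the other flaps and the socket are undisturbed. I'll creep the rest of the way.

```bash
python3 -m handwheel '{"angular":[[0,0,0],[0,0,0],[0,0,0],[0,0,0],[0,0,0],[0,0,0],[0,0,0],[0,0,0]],"linear":[[0,0,0.001],[0,0,0.001],[0,0,0.001],[0,0,0.0005],[0,0,0.0005],[0,0,0],[0,0,0],[0,0,0]],"fingers":[-1,-1,-1,-1,-1,-1,-1,-1]}'
python3 -m handwheel '{"angular":[[0,0,0],[0,0,0],[0,0,0],[0,0,0],[0,0,0],[0,0,0],[0,0,0],[0,0,0]],"linear":[[0,0,0.0005],[0,0,0.0005],[0,0,0.0005],[0,0,0],[0,0,0],[0,0,0],[0,0,0],[0,0,0]],"fingers":[-1,-1,-1,-1,-1,-1,-1,-1]}'
```

```text
time_s: 11.45
position: [0.4892, -0.0201, 0.0789]
tool_rot: [0.996, -0.091, -0.0, -0.0]
wrist_force: [-0.4, 0.2, 1.3]
gripper_width: -0.002
finger_force: 0.3
time_s: 12.25
position: [0.4893, -0.0202, 0.0774]
tool_rot: [0.996, -0.091, -0.0, -0.0]
wrist_force: [0.5, -0.0, 1.7]
gripper_width: 0.002
finger_force: 0.3
```

```bash
python3 -m handwheel '{"angular":[[0,0,0],[0,0,0],[0,0,0],[0,0,0],[0,0,0],[0,0,0],[0,0,0],[0,0,0]],"linear":[[0,0,0.0005],[0,0,0.0005],[0,0,0.0005],[0,0,0],[0,0,0],[0,0,0],[0,0,0],[0,0,0]],"fingers":[-1,-1,-1,-1,-1,-1,-1,-1]}'
python3 -m handwheel '{"angular":[[0,0,0],[0,0,0],[0,0,0],[0,0,0],[0,0,0],[0,0,0],[0,0,0],[0,0,0]],"linear":[[0,0,0.0005],[0,0,0.0005],[0,0,0],[0,0,0],[0,0,0],[0,0,0],[0,0,0],[0,0,0]],"fingers":[-1,-1,-1,-1,-1,-1,-1,-1]}'
```

```text
time_s: 13.05
position: [0.4893, -0.0202, 0.076]
tool_rot: [0.996, -0.091, -0.0, -0.0]
wrist_force: [-0.4, 0.3, 1.6]
gripper_width: -0.0
finger_force: 0.5
time_s: 13.85
position: [0.4893, -0.0201, 0.075]
tool_rot: [0.996, -0.091, -0.0, -0.0]
wrist_force: [-0.3, -0.2, 2.5]
gripper_width: -0.001
finger_force: 0.6
```

```bash
python3 -m handwheel '{"angular":[[0,0,0],[0,0,0],[0,0,0],[0,0,0],[0,0,0],[0,0,0],[0,0,0],[0,0,0]],"linear":[[0,0,0.0005],[0,0,0.0005],[0,0,0],[0,0,0],[0,0,0],[0,0,0],[0,0,0],[0,0,0]],"fingers":[-1,-1,-1,-1,-1,-1,-1,-1]}'
python3 -m handwheel '{"angular":[[0,0,0],[0,0,0],[0,0,0],[0,0,0],[0,0,0],[0,0,0],[0,0,0],[0,0,0]],"linear":[[0,0,0.0005],[0,0,0.0005],[0,0,0],[0,0,0],[0,0,0],[0,0,0],[0,0,0],[0,0,0]],"fingers":[-1,-1,-1,-1,-1,-1,-1,-1]}'
```

```text
time_s: 14.65
position: [0.4893, -0.0202, 0.074]
tool_rot: [0.996, -0.091, -0.0, -0.0]
wrist_force: [-1.0, -0.7, 1.5]
gripper_width: 0.004
finger_force: 0.6
time_s: 15.45
position: [0.4893, -0.0202, 0.073]
tool_rot: [0.996, -0.091, -0.0, -0.0]
wrist_force: [-0.8, -0.2, 0.2]
gripper_width: -0.002
finger_force: 0.6
```

```bash
python3 -m handwheel '{"angular":[[0,0,0],[0,0,0],[0,0,0],[0,0,0],[0,0,0],[0,0,0],[0,0,0],[0,0,0]],"linear":[[0,0,0.0005],[0,0,0.0005],[0,0,0.0005],[0,0,0],[0,0,0],[0,0,0],[0,0,0],[0,0,0]],"fingers":[-1,-1,-1,-1,-1,-1,-1,-1]}'
python3 st.py 2
python3 - <<'E'
from workcell import optics
import cv2
cv2.imwrite("pics/w3.png",optics.capture("wrist")["color"])
E
```

```text
time_s: 16.25
position: [0.4893, -0.0201, 0.0715]
tool_rot: [0.996, -0.091, -0.0, -0.0]
wrist_force: [-1.4, 1.1, 1.2]
gripper_width: 0.005
finger_force: 0.6
t 16.25 in box x,y,z to press point: [ 0.0003 -0.0007  0.0435] tool axes: [ 0.0003  0.0007 -0.0435] yaw err 0.0024 tz [-0.  0. -1.] F [-1.4  1.1  1.2]
```

View pics/w3.png

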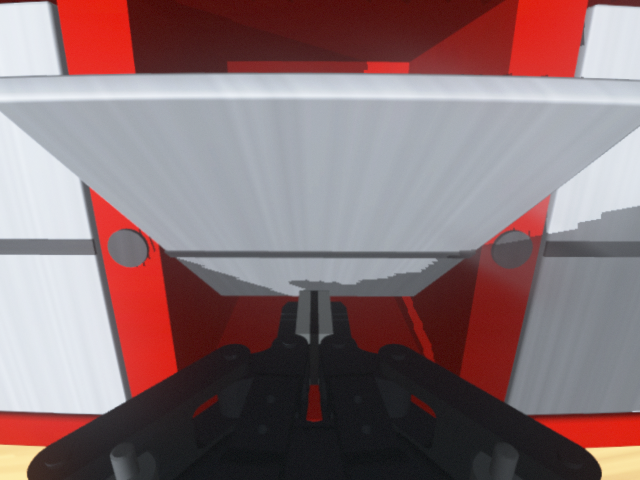

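```bash
cat > tilt.py <<'E'
from workcell import optics
import cv2,numpy as np
c=optics.capture("wrist")
col=c["color"][:,300:340].mean((1,2));g=np.diff(col)
print([(i,round(float(g[i]))) for i in range(40,310) if abs(g[i])>8])
bx=np.array([.9829,-.1845,0]);S=np.array([.5337,-.0292,.112])
for th in (.7,.75,.8,.84,.86,.88,.9):
    s,k=np.sin(th),np.cos(th)
    P=[S+bx*(a*k-b*s)+np.array([0,0,a*s+b*k]) for a,b in((.066,.003),(.066,-.003),(-.066,.003))]
    uv=cv2.projectPoints(np.array(P),c["rvec"],c["tvec"],c["camera_matrix"],c["dist_coeffs"])[0][:,0]
    print(th,np.round(uv[:,1],1))
E
python3 tilt.py
```

```text
[(60, 10), (71, 17), (72, 38), (73, 33), (74, 26), (96, -11), (97, -14), (98, -14), (99, -11), (249, -10), (250, -31), (251, -31), (252, -11), (256, 22), (257, 39), (258, 20), (279, -9), (280, -21), (281, -23), (282, -12), (289, -13), (290, -10)]
0.7 [ 22.8   3.1 320.3]
0.75 [ 36.5  13.2 313.5]
0.8 [ 52.2  25.2 306.8]
0.84 [ 66.3  36.2 301.4]
0.86 [ 73.8  42.2 298.7]
0.88 [ 81.7  48.6 296. ]
0.9 [ 89.9  55.3 293.4]
```

```bash
python3 -m handwheel '{"angular":[[0,0,0],[0,0,0],[0,0,0],[0,0,0],[0,0,0],[0,0,0],[0,0,0],[0,0,0]],"linear":[[0,0,0.0005],[0,0,0.0005],[0,0,0.0005],[0,0,0],[0,0,0],[0,0,0],[0,0,0],[0,0,0]],"fingers":[-1,-1,-1,-1,-1,-1,-1,-1]}'
python3 tilt.py | head -1
```

```text
time_s: 17.15
position: [0.4894, -0.0202, 0.0706]
tool_rot: [0.996, -0.091, 0.0, 0.0]
wrist_force: [-2.5, 0.5, 9.2]
gripper_width: -0.002
finger_force: 4.1
[(60, 10), (73, 9), (74, 27), (75, 38), (76, 29), (77, 18), (99, -10), (100, -14), (101, -14), (102, -12), (251, -26), (252, -35), (253, -16), (257, 16), (258, 41), (259, 24), (280, -16), (281, -24), (282, -17), (289, -12), (290, -10)]
```

Force rose to 9 N, so the flap is at its stop. I'll ease a hair away from the plate and lift straight up.

```bash
python3 -m handwheel '{"angular":[[0,0,0],[0,0,0],[0,0,0],[0,0,0],[0,0,0],[0,0,0],[0,0,0],[0,0,0]],"linear":[[0,0,-0.001],[-0.001,0,-0.002],[-0.001,0,-0.005],[0,0,-0.01],[0,0,-0.02],[0,0,-0.03],[0,0,-0.035],[0,0,-0.035]],"fingers":[-1,-1,-1,-1,-1,-1,-1,-1]}'
python3 -m handwheel '{"angular":[[0,0,0],[0,0,0],[0,0,0],[0,0,0],[0,0,0],[0,0,0],[0,0,0],[0,0,0]],"linear":[[-0.02,0,-0.02],[-0.02,0,-0.01],[0,0,0],[0,0,0],[0,0,0],[0,0,0],[0,0,0],[0,0,0]],"fingers":[-1,-1,-1,-1,-1,-1,-1,-1]}'
python3 - <<'E'
from workcell import optics
import cv2
cv2.imwrite("pics/s4.png",cv2.resize(optics.capture("scene")["color"][120:360,220:540],(800,600)))
E
```

```text
time_s: 18.0
position: [0.487, -0.0197, 0.2099]
tool_rot: [0.996, -0.091, -0.0, -0.0]
wrist_force: [0.9, -0.5, 0.4]
gripper_width: 0.002
finger_force: 0.0
time_s: 18.8
position: [0.4481, -0.0125, 0.2376]
tool_rot: [0.996, -0.091, -0.0, -0.0]
wrist_force: [0.6, 0.2, 0.4]
gripper_width: 0.001
finger_force: 0.0
```

View pics/s4.png

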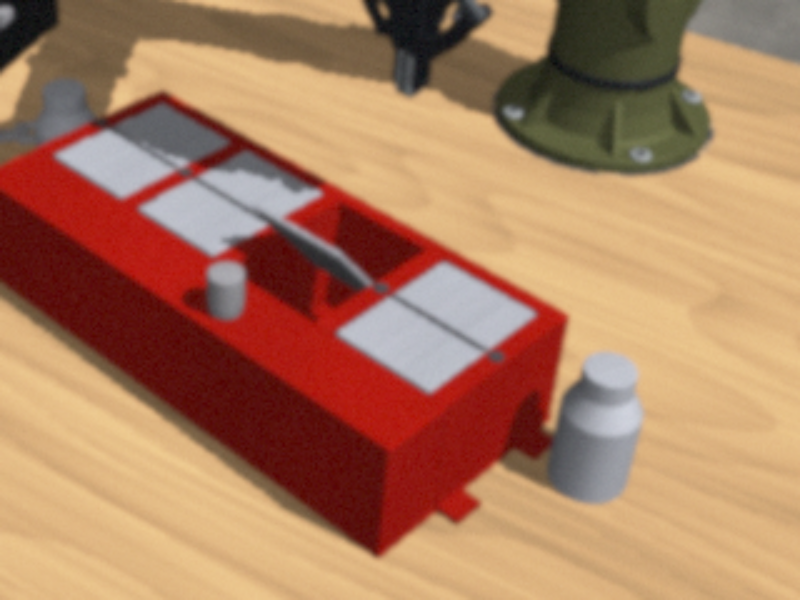

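```bash
python3 tilt.py
```

```text
[(40, -12), (115, -29), (116, -26), (120, 23), (121, 29), (165, -15), (166, -31), (167, -15), (206, 10), (207, 10), (208, 8), (225, 31), (226, 36), (227, 16), (289, -30), (290, -38), (300, -11), (301, -14)]
0.7 [ 21.   15.7 177.5]
0.75 [ 24.4  18.5 174.8]
0.8 [ 28.1  21.6 171.9]
0.84 [ 31.4  24.3 169.5]
0.86 [ 33.   25.8 168.3]
0.88 [ 34.8  27.3 167.1]
0.9 [ 36.6  28.8 165.9]
```

The crop shows flap 2 standing wide open from about (265,215) to (375,285). Its lower edge at row 166 of the wrist view matches a tilt of about 0.9. The gripper is clear, and the socket, canisters and other flaps are unmoved.

```bash
python3 -c "
from workcell import workorder
print(workorder.finish_job())"
```

```text
the job is handed in; nothing more can be done
None
```

Flaps 4 and 3 were solid, at 17 N and 22 N; flap 2 rocked, so flap 1 wasn't pressed, and flap 2 now stands open at about 0.9 rad on its robot-side end, with the arm clear and the job handed in at about 19 s.

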